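Wind the wide music box on the pottery counter

ROBOT

A 6-joint arm with a two-finger parallel gripper is mounted at the origin on the work surface. World frame = base frame: x ahead of the robot, y to its left, z up, the work surface at z = 0. Lengths are in mm, angles in rad, forces in N, time in s.
With the tool pointing down it reaches from about 200 to 875 mm from the base axis. Payload 3.4 kg.
Tool frame: the origin (TCP) lies at the very end of the fingers, on their centre line; the grasp point (between the pads) lies bot.grasp_offset behind it (bot.grasp_offset is the distance from the TCP to the grasp point, in mm); z points along the fingers, y is the line along which they close (so a half turn about z gives the same grasp; the last joint's range is limited). The gripper opens to 94 mm and grips with 3 to 60 N. Pads are 16 mm wide; open, the fingers measure 119 mm over their backs; the gripper's body (75 mm by 177 mm) begins 78 mm behind the grasp point.
Start: joints at [1, 0.276, 1.505, -0, 1.361, -0.121], TCP at [250.024, 517.835, 205.493] pointing down, gripper open.
Joint ranges: [-2.89, 2.89], [-0.75, 2.08], [0.22, 2.7], [-1.18, 4.32], [0.11, 2.71], [-2.7, 2.7]. Speed limits (rad/s): [2.57, 2.57, 3.14, 3.14, 3.14, 3.14].

INTERFACE

Orientations are given as a rotation vector (axis times angle).
In Python, from cell import bot gives the robot as it stands.
- The arm moves only by the tool step_arm, never from a script. Its argument "plan" is text: rows parted by semicolons, each of 4 numbers parted by spaces: the shift along the world's x, y, z in m, then the turn about the world's z in rad. In form: tx ty tz spin; .... A call has 1 to 10 rows; each row shifts and turns the commanded pose from where the row before left it; what a row does not reach is not made up. A row lasts 1/8 s, in which the tool goes at most 62.5 mm and 10.7 degrees, less where a joint would pass 70% of its speed; a pose out of reach is approached as far as the arm can. A call is refused whole if a number of a shift passes 0.0625 or a number of a turn 0.188, either way. A call with a gripper value outside its range is refused whole. "gripper" is the closure, from 0 (fully open) to 1 (shut), set as the call begins (left out, the last holds). The fingers move at their own pace and stop on an object; "newtons" is the grip in N (left out, the last holds). Time passes only in rows, so rows that do not move let the fingers close. It gives the time, the measured TCP pose, the force, the opening and the grip force at its end, in the units of the state.
- bot.sense(): the state, without advancing time (a new reading comes with each control period).
- bot.snapshot(name): name is "scene" or "top" or "wrist"; returns a dict with "pixels" (384x512x3 uint8, red, green, blue), "vfov" (degrees; the focal length in pixels is half the picture's height over the tangent of half this angle, whatever the lens; pixels are square), "cx", "cy" (the principal point, pixels), "k1" (the pictures are not rectified: a ray, as slopes to the right and down, at radius r is drawn at 1 + k1 r^2 times it, then the intrinsics apply), "position" and "rotation" of the camera in the world. Camera axes: x right, y down, z forward; pixel columns grow to the right and rows downward; lengths in mm; the calibration is good to about 2 mm. A picture is of the moment at which its call begins. There is no depth.
- bot.sign_off(): hands the job in; it is judged then, once.
The state is a dict: "time_s": time; "q": joint angles; "qvel": joint speeds; "effort": joint torques, N m; "ee_pos": TCP position; "tcp_rot": TCP orientation; "wrist_force": force on the tool from outside, world axes, zero at the start; "ft_torque": the same for the moment, N m; "grip_width": opening from 0.0 (shut) to 1.0 (fully open); "finger_force": force on a finger pad.
Only numpy, scipy, OpenCV 4.12 (cv2) and the standard library are available. Lean on these libraries where they do the work, as an engineer would, in place of code of your own. Each camera call takes 0.05 s, during which the arm holds its last target. There are 200 camera calls.

TASK

Wind up the low, wide stoneware music box: turn its brass wing key clockwise (seen from above) in two or more partial turns, letting go of the key in between, until it is fully wound, with the wing that ends in a small ball standing over the little brass pin on the lid, and let go. Leave the key of the tall, slim music box as it is, and do not shift the mug that stands between the two boxes.

Things in the scene. Friction and masses are not known exactly. Their poses are not given: they have to be found in the camera images.
- wide_key (a joint): key of the wide music box, rad turned clockwise seen from above: 0 run down, 2.8 fully wound, at a firm stop, its ball end over the brass pin (8 mm wide, 7 mm high, 36 mm from the axis, on the drum's top). Starts between 0 and 0.4. The spring pulls back weakly and an inner brake holds the key wherever it is let go; turning takes about 0.1 N m
- wide_grip (a point): centre of that key's brass wing, on the turning axis, 101 mm above the counter. The wing is an upright plate 48 mm long, 8 mm thick (pinch it so), 24 mm high (12 mm above and below this point). z up, x along the plate to the end with a 14 mm ball (25 mm from the axis), y across it; axes turn with the key. Under it, a fixed drum 130 mm across, 70 mm high, with a 28 mm collar, 4 mm high
- tall_wing (a point): centre of the ball at the end of the like wing key of the tall music box (a fixed drum 90 mm across and 120 mm high), 151 mm above the counter; x points away from that key's axis, which is 25 mm behind this point. Bystander, not to be turned. The two boxes may change places
- mug_centre (a point): centre, half-way up, of a loose glazed mug (80 mm across, 90 mm high, handle at the side) standing between the two music boxes. Bystander. z is up
Not all that is in view belongs to the job. Leave any blue or purple look-alike of the part that bears wide_key alone. Leave any purple look-alike of the part that bears mug_centre alone.

How it is judged (in metres and radians):
On the way, in this order (a step that is already met when the one before it is completed fails the run):
1. the key has been turned part of the way (wide_key between 0.7 and 2.48) and let go there (value of joint wide_key between 0.7 and 2.48 rad and contact force between the fingers and anything else below 0.2 N), for 0.1 s.
2. the key is wound to within about 17 degrees of its stop (wide_key above 2.5) (value of joint wide_key above 2.5 rad), for 0.1 s.
At the end, for the whole second after the job is handed in: the wide box's key is let go and at rest within 0.3 rad of its stop (wide_key above 2.5), the ball of the tall box's key is within 12 mm of where it was, and the mug stands upright within 30 mm of where it was (value of joint wide_key above 2.5 rad and velocity of joint wide_key below 0.1 rad/s and distance of tall_wing from where it was at the start of the episode below 0.012 m and distance of mug_centre from where it was at the start of the episode below 0.03 m and angle between mug_centre's own z axis and vertical below 0.3 rad); the robot touches nothing.
It fails at once if the tall music box's key is turned (its ball more than 12 mm from its start) (distance of tall_wing from where it was at the start of the episode above 0.012 m).
It fails at once if the mug between the boxes is shifted more than 30 mm or tipped over (distance of mug_centre from where it was at the start of the episode above 0.03 m or angle between mug_centre's own z axis and vertical above 0.5 rad).
It also fails if it takes over 54 s, if anything falls off the work surface, if the arm or the gripper's body presses on something with over 40 N, if the wrist force passes 120 N, or if a joint passes its speed limit or range.

## Working session

There is one attempt and no reset: what is moved stays moved. The work goes in short steps, Python scripts to look and compute and a tool call to move; the robot and the scene stay as the last step left them, time stands still between calls to the robot, and variables do not carry over. Pictures are saved under pics/ and viewed, at most 10 in all, crops included, and the job is handed in when it is done.

Besides the shell and the picture viewer there is one more tool, called after "Call:" as name(argument=value, ...), one argument or row to a line, values as JSON. step_arm: Moves the arm, as the interface text tells. Its arguments: {"type":"object","properties":{"plan":{"type":"string"},"gripper":{"type":"number"},"newtons":{"type":"number"}},"required":["plan"]}

```bash
mkdir -p pics
cat > h.py <<'E'
import numpy as np, cv2, pickle
from cell import bot
def snap(name,fn):
    s=bot.snapshot(name); pickle.dump(s,open(f'pics/{fn}.pkl','wb'))
    cv2.imwrite(f'pics/{fn}.png',np.asarray(s['pixels'])[:,:,::-1]); return s
def load(fn): return pickle.load(open(f'pics/{fn}.pkl','rb'))
def ray(s,u,v):
    f=192/np.tan(np.radians(s['vfov'])/2)
    K=np.array([[f,0,s['cx']],[0,f,s['cy']],[0,0,1.]])
    p=cv2.undistortPoints(np.array([[[u,v]]],float),K,np.array([s['k1'],0,0,0,0.]))[0,0]
    return np.array(s['position'],float),np.array(s['rotation'],float).reshape(3,3)@np.array([p[0],p[1],1])
def plane(s,u,v,z):
    o,d=ray(s,u,v); return o+d*(z-o[2])/d[2]
E
python3 - <<'E'
from h import *
a=snap('top','top0');b=snap('scene','scene0')
for s in(a,b): print({k:v for k,v in s.items() if k!='pixels'})
im=np.hstack([cv2.imread('pics/top0.png'),cv2.imread('pics/scene0.png')])
cv2.imwrite('pics/both0.png',np.vstack([cv2.imread('pics/top0.png')]))
print(bot.sense(),bot.grasp_offset)
E
```

```text
{'vfov': 55.664272734561244, 'cx': 249.43642038215984, 'cy': 189.3674293856327, 'k1': -0.06294814604369896, 'position': array([333.90909211,   4.45387108, 923.53835911]), 'rotation': array([-2.17354762,  2.13897654, -0.16780511])}
{'vfov': 43.33750581357996, 'cx': 254.84063211880348, 'cy': 193.51161696585237, 'k1': -0.1648956414457104, 'position': array([ 815.19587632, -714.03561648,  850.08331491]), 'rotation': array([-2.26161252, -0.57382045,  0.24196937])}
{'time_s': 0.1, 'q': array([ 9.99968460e-01,  2.76512688e-01,  1.50597907e+00, -3.09718299e-05,
        1.36067956e+00, -1.20942186e-01]), 'qvel': array([-0.00065475, -0.0014388 , -0.00400717,  0.00071614, -0.00070092,
       -0.00126415]), 'effort': array([ 2.16780289e-03, -4.05456805e+01, -2.37780118e+01,  7.03451084e-02,
        2.98999879e-02, -3.09114193e-05]), 'ee_pos': array([249.76352135, 517.37507372, 204.71304555]), 'tcp_rot': array([-7.00611115e-01, -3.06195352e+00,  2.34865565e-03]), 'wrist_force': array([-0.28045631, -0.19132948, -0.04650042]), 'ft_torque': array([-0.05728804, -0.00202531, -0.03173762]), 'finger_force': 0.0, 'grip_width': 1.0014989768919744} 18.8
```

View pics/top0.png

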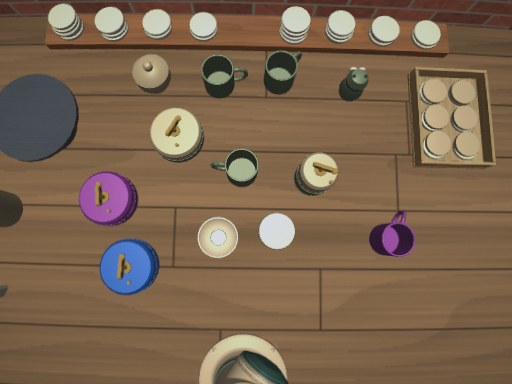

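View pics/scene0.png

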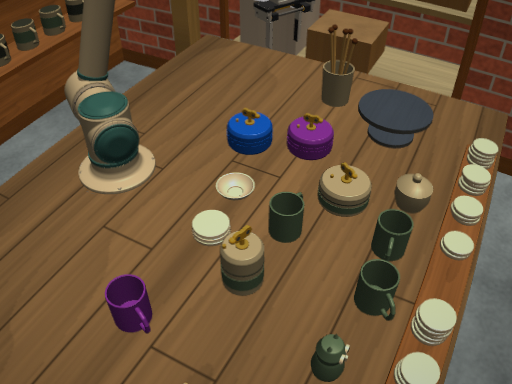

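In the top view the candidates are four drums: purple (108,198), blue (128,266), cream wide (176,134) and cream slim (319,173). The wide cream/green one at (176,134) is the target: it is low, wide and not blue or purple. The mug in between is the green one at (241,167). I'll confirm this in one crop.

```bash
sed -i 's/np.array(s\[.rotation.\],float).reshape(3,3)/cv2.Rodrigues(np.array(s["rotation"],float))[0]/' h.py
python3 - <<'E'
from h import *
a=load('top0');b=load('scene0')
im=cv2.imread('pics/top0.png')[95:200,135:345]; sc=cv2.imread('pics/scene0.png')[150:220,310:380]
c=cv2.resize(im,None,fx=3.8,fy=3.8,interpolation=cv2.INTER_CUBIC)
cv2.imwrite('pics/crop0.png',c)
for n,s in(('top',a),('scene',b)):
    h=cv2.cvtColor(np.asarray(s['pixels']),cv2.COLOR_RGB2HSV)
    m=cv2.inRange(h,(12,150,80),(28,255,255))
    nn,l,st,ce=cv2.connectedComponentsWithStats(m)
    for i in range(1,nn):
        if 10<st[i,4]<600: print(n,st[i],ce[i],plane(s,*ce[i],101)[:2])
print('mug',plane(a,241,165,90))
E
```

```text
top [46 43 19  2 22] [55.5        43.68181818] [805.30943023 477.60110065]
top [71 43 37  2 46] [89.7826087  43.58695652] [805.16575752 390.70676529]
top [111  43  38   2  45] [130.77777778  43.8       ] [804.80604762 288.46920798]
top [155  44  37   1  37] [173.  44.] [805.2155811  184.50153413]
top [205  45  30   1  30] [219.5  45. ] [804.39295346  70.70599024]
top [246  45  26   2  43] [257.30232558  45.60465116] [804.88643393 -21.67495512]
top [290  47  34   1  34] [306.5  47. ] [ 804.7135658  -142.49495242]
top [334  48  31   2  33] [349.81818182  48.09090909] [ 805.70751275 -250.09925867]
top [376  49  34   2  36] [391.69444444  49.94444444] [ 805.23987844 -355.78409808]
top [430  52  19   1  19] [439.  52.] [ 805.73348784 -478.11990502]
scene [ 0  0 16  9 31] [6.61290323 3.87096774] [-1149.32856176   566.17558361]
scene [114   0  21  12 142] [121.35915493   3.95070423] [-611.70321658  756.9488975 ]
scene [186   0  15  47 503] [193.01789264  20.49900596] [-234.06465843  740.46488749]
scene [275   7  13   4  14] [280.92857143   8.28571429] [   8.20217586 1014.2611078 ]
scene [10
[... 481 characters left out ...]
scene [304 113  19   9  76] [313.55263158 116.46052632] [431.46192406 349.41974819]
scene [246 117   8   8  41] [249.31707317 121.26829268] [287.34983936 242.39390237]
scene [307 122   9   8  43] [310.90697674 126.27906977] [443.7855281  302.16682482]
scene [487 154  11  28  72] [492.19444444 168.34722222] [921.45679422 367.44659944]
scene [341 162  16  17  75] [349.8  169.72] [599.08732969 180.66010415]
scene [341 174  11   9  63] [345.77777778 178.71428571] [602.05252837 144.53932083]
scene [229 225  23  24 291] [240.81786942 237.3024055 ] [ 475.10667256 -135.50599871]
scene [222 244   4   5  16] [223.6875 245.8125] [ 455.91095582 -172.59286648]
mug [508.27059798  12.69202623  90.        ]
```

View pics/crop0.png

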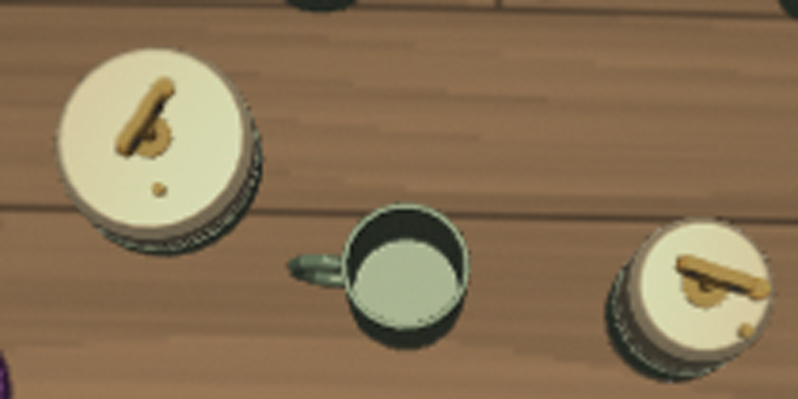

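The crop confirms it. The wide cream box is at top-view (176,134), its ball end points up-right at about (178,118), and its pin is at about (177,145). The mug is green and the tall box is on the right. Next I'll compute the world positions.

Run:
```python
from h import *
a=load('top0');b=load('scene0')
h=cv2.cvtColor(np.asarray(a['pixels']),cv2.COLOR_RGB2HSV)
m=np.zeros(h.shape[:2],np.uint8); m[100:160,148:205]=cv2.inRange(h,(10,110,60),(30,255,255))[100:160,148:205]
n,l,st,ce=cv2.connectedComponentsWithStats(m)
for i in range(1,n):
    if st[i,4]>3: print(st[i],ce[i],plane(a,*ce[i],77 if st[i,4]<30 else 100)[:2])
P=lambda x,y,z: plane(a,135+x/3.8,95+y/3.8,z)[:2].round(1)
print('ends',P(166,88,104),P(123,151,108),'pin',P(159,189,77),'drum',P(152,138,70))
for u,v in((241,125),(0,0)): pass
print('scene pin?',[plane(b,*p,101)[:2].round() for p in((347,170),)])
```

```text
[148 100  57  34 614] [178.18729642 108.10749186] [640.99198357 163.78279605]
[166 116  15  20 166] [173.57228916 127.31927711] [593.60815495 172.41267367]
[148 128   1   4   4] [148.  129.5] [594.49535572 238.69513143]
[148 137   6  13  33] [149.33333333 144.27272727] [551.79571394 227.11113765]
[201 141   4  10  20] [203.1  146.35] [554.84927359 104.21886589]
[175 143   3   3   6] [176.16666667 144.16666667] [559.14135118 168.88775051]
[148 150  17  10 100] [154.03 155.66] [524.80517993 214.62301271]
[193 151  12   9  65] [199.69230769 156.06153846] [525.59438081 108.60706279]
ends [614.8 160.7] [573.  184.3] pin [557.8 167.2] drum [593.1 174.6]
scene pin? [array([593., 176.])]
```

Call:
step_arm(
  plan="0.043 -0.043 0 0;0.043 -0.043 0 0;0.043 -0.043 0 0;0.043 -0.043 0 0;0.043 -0.043 0 0;0.043 -0.043 0 0;0.043 -0.043 0 0;0.043 -0.043 0 -0.063;0 0 0 0;0 0 0 0",
  gripper=0,
)

```text
time_s: 1.35
ee_pos: [593.3, 173.9, 204.8]
tcp_rot: [-0.797, -3.037, -0.0]
wrist_force: [-0.4, 0.4, 0.8]
grip_width: 1.0
finger_force: 0.0
```

Run:
```python
from h import *
a=snap('wrist','w1'); s=bot.sense(); print(s['ee_pos'],s['tcp_rot'],s['q'],s['time_s'])
h=cv2.cvtColor(np.asarray(a['pixels']),cv2.COLOR_RGB2HSV)
m=cv2.inRange(h,(10,110,60),(30,255,255))
n,l,st,ce=cv2.connectedComponentsWithStats(m)
for i in range(1,n):
    if st[i,4]>60: print(st[i],ce[i],plane(a,*ce[i],77)[:2],plane(a,*ce[i],101)[:2])
```

```text
[592.90403664 174.56801419 205.11264855] [-7.95095026e-01 -3.03759867e+00 -1.89200398e-04] [ 1.73306663e-01  3.41925847e-01  1.40834131e+00  8.13080429e-04
  1.39278406e+00 -8.85618921e-01] 1.4
[    0     0   512   270 89015] [261.83306184 126.70725159] [539.79560592 212.05575744] [539.56860322 211.59454686]
[245 170  24  52 678] [256.87905605 192.64159292] [599.88787727 172.31838521] [594.96500921 174.9624217 ]
[ 61 254  35  57 994] [ 74.30482897 282.34305835] [588.49007581 -83.32879113] [584.45788038 -60.70739827]
[416 254  35  57 975] [436.58974359 282.13948718] [810.19922044 312.01239154] [788.84173061 303.74014495]
[ 126  299   95   40 2435] [176.97494867 315.70595483] [689.84538446   5.94480403] [677.89285464  21.58997892]
[ 230  299  282   39 5005] [349.81298701 321.43796204] [805.34866375 193.19833501] [784.37021703 194.21072353]
```

View pics/w1.png

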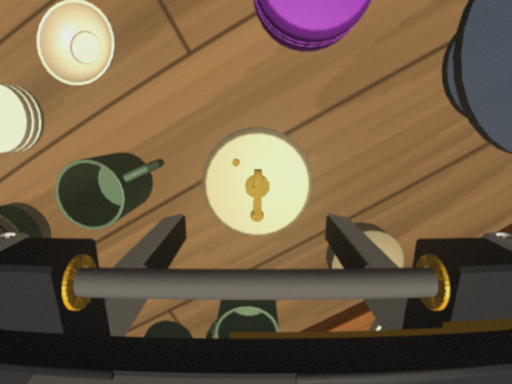

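The wrist view shows the wide box's wing lined up across the fingers. The ball is at (257,216), the tail at (258,170) and the pin at (236,162).

Run:
```python
from h import *
a=load('w1')
b=plane(a,257,216,101);t=plane(a,258,171,113);p=plane(a,236,162,77)
print(b,t,p,'collar',plane(a,257,186,74),'drum',plane(a,257,181,70),np.degrees(np.arctan2(*(b-t)[[1,0]])))
```

```text
[616.96167111 162.77210572 101.        ] [574.28268831 187.74759105 113.        ] [558.86537802 169.25857175  77.        ] collar [593.9083747  175.84189192  74.        ] drum [589.61134226 178.27282646  70.        ] -30.335915396534638
```

Call:
step_arm(
  plan="0.0005 0.0012 -0.040 -0.017;0 0 -0.040 0;0 0 -0.025 0;0 0 -0.017 0;0 0 0 0;0 0 0 0",
  gripper=0,
)

```text
time_s: 2.15
ee_pos: [595.2, 175.6, 84.7]
tcp_rot: [0.821, 3.03, 0.002]
wrist_force: [0.1, -0.6, -0.1]
grip_width: 1.001
finger_force: 0.0
```

Call:
step_arm(
  plan="0 0 0 0;0 0 0 0;0 0 0 0;0 0 0 0;0 0 0 0;0 0 0 0;0 0 0 0;0 0 0 0",
  gripper=1,
  newtons=35,
)

```text
time_s: 3.15
ee_pos: [594.5, 175.0, 83.5]
tcp_rot: [-0.822, -3.032, -0.0]
wrist_force: [0.6, 0.3, -0.0]
grip_width: 0.186
finger_force: 0.0
```

Call:
step_arm(
  plan="0 0 0 0;0 0 0 0;0 0 0 0;0 0 0 0",
)

```text
time_s: 3.65
ee_pos: [594.6, 175.2, 83.5]
tcp_rot: [0.823, 3.032, 0.0]
wrist_force: [0.8, 0.8, -0.4]
grip_width: 0.084
finger_force: 35.0
```

Call:
step_arm(
  plan="0 0 0 -0.12;0 0 0 -0.12;0 0 0 -0.12;0 0 0 -0.12;0 0 0 -0.12;0 0 0 -0.12;0 0 0 -0.12;0 0 0 -0.12;0 0 0 -0.12;0 0 0 0",
)

```text
time_s: 4.9
ee_pos: [593.7, 174.6, 83.5]
tcp_rot: [-2.262, -2.179, 0.003]
wrist_force: [-1.6, -0.9, 0.6]
grip_width: 0.085
finger_force: 35.0
```

Call:
step_arm(
  plan="0 0 0 0;0 0 0 0;0 0 0 0;0 0 0 0;0 0 0 0;0 0 0 0",
  gripper=0.5,
)

```text
time_s: 5.65
ee_pos: [594.6, 175.1, 83.5]
tcp_rot: [2.264, 2.178, 0.0]
wrist_force: [0.4, 0.3, -0.7]
grip_width: 0.497
finger_force: 0.0
```

Run:
```python
from h import *
a=snap('wrist','w2'); s=bot.sense(); print(s['ee_pos'],s['tcp_rot'],s['q'],s['time_s'])
```

```text
[594.53996214 175.02949734  83.48776715] [2.26417700e+00 2.17772184e+00 1.04532495e-04] [ 1.74123512e-01  4.28593608e-01  1.58702788e+00 -5.17202418e-05
  1.12585960e+00  2.13067972e-01] 5.7
```

View pics/w2.png

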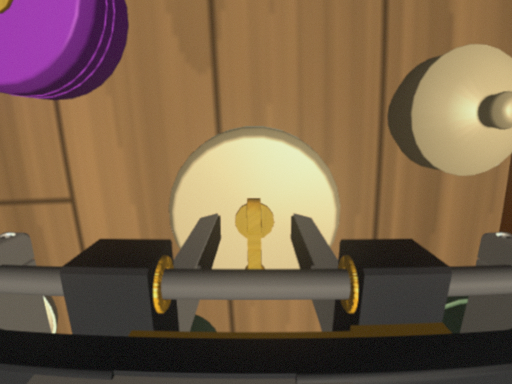

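The wing turned with the gripper, still vertical in the image at (254,235), and it is now let go between the open fingers. Next I'll grip it again for the second turn.

Call:
step_arm(
  plan="0 0 0 0;0 0 0 0;0 0 0 0;0 0 0 0;0 0 0 0;0 0 0 0;0 0 0 0",
  gripper=1,
)

```text
time_s: 6.58
ee_pos: [593.7, 175.1, 83.4]
tcp_rot: [-2.264, -2.177, 0.002]
wrist_force: [-4.1, 0.3, 1.4]
grip_width: 0.086
finger_force: 35.0
```

Call:
step_arm(
  plan="0 0 0 -0.13;0 0 0 -0.13;0 0 0 -0.13;0 0 0 -0.13;0 0 0 -0.13;0 0 0 -0.13;0 0 0 -0.13;0 0 0 -0.13;0 0 0 -0.13;0 0 0 0",
)

```text
time_s: 7.82
ee_pos: [593.2, 175.4, 83.4]
tcp_rot: [-3.089, -0.567, 0.004]
wrist_force: [-5.5, 1.1, 3.2]
grip_width: 0.084
finger_force: 35.0
```

Call:
step_arm(
  plan="0 0 0 -0.05;0 0 0 -0.04;0 0 0 -0.03;0 0 0 0;0 0 0 0",
)

```text
time_s: 8.45
ee_pos: [593.2, 175.5, 83.4]
tcp_rot: [-3.117, -0.383, 0.004]
wrist_force: [-4.9, 2.2, 3.4]
grip_width: 0.087
finger_force: 35.0
```

Run:
```python
from h import *
s=bot.sense(); print(s['tcp_rot'],s['q'],s['ft_torque'],s['time_s'],s['grip_width'])
```

```text
[-3.11730026 -0.38264036  0.00372773] [1.74590721e-01 4.28313735e-01 1.58767849e+00 1.12577345e-03
 1.12792436e+00 1.50063064e+00] [0.26361019 1.06022705 0.09292308] 8.45 0.08679292106785168
```

Call:
step_arm(
  plan="0 0 0 -0.04;0 0 0 -0.03;0 0 0 -0.03;0 0 0 0",
)

```text
time_s: 8.95
ee_pos: [593.2, 175.5, 83.4]
tcp_rot: [-3.133, -0.227, 0.004]
wrist_force: [-4.8, 2.0, 3.4]
grip_width: 0.09
finger_force: 35.4
```

Run:
```python
from h import *
s=bot.sense(); print(s['tcp_rot'],s['q'][5],s['ft_torque'],s['time_s'],s['grip_width'])
```

```text
[-3.13268358 -0.22697635  0.00388188] 1.6003731311177793 [0.32347831 1.14587292 0.17492035] 8.95 0.0896681906880087
```

The torque and opening are both rising, so the key is at its stop. I'll let go, rise and check.

Call:
step_arm(
  plan="0 0 0 0;0 0 0 0;0 0 0 0;0 0 0 0;0 0 0 0;0 0 0 0;0 0 0.03 0;0 0 0.05 0;0 0 0.05 0;0 0 0 0",
  gripper=0.4,
)

```text
time_s: 10.2
ee_pos: [597.3, 175.6, 218.5]
tcp_rot: [-3.133, -0.223, -0.016]
wrist_force: [0.4, 0.3, -0.5]
grip_width: 0.6
finger_force: 0.0
```

Run:
```python
from h import *
a=snap('wrist','w3');cv2.imwrite('pics/w3c.png',cv2.resize(cv2.imread('pics/w3.png')[90:290,150:370],None,fx=2.5,fy=2.5))
```

```text
(no output)
```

View pics/w3c.png

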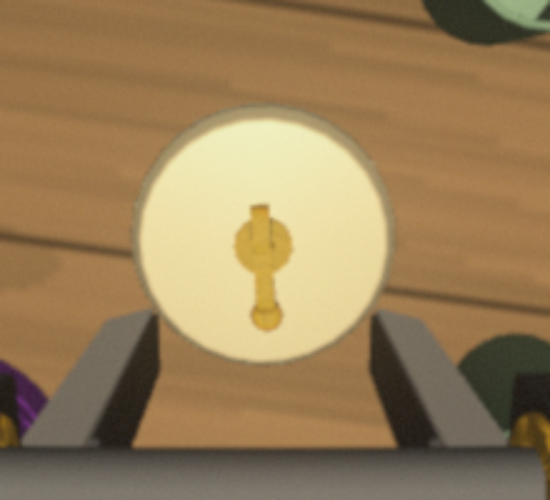

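The crop shows the ball at about (267,316), standing over the pin and hiding it. The fingers are clear of the key, and the wing lags the gripper slightly, which fits it having reached the stop.

```bash
python3 -c "
from cell import bot
print(bot.sign_off())"
```

```text
the job is handed in; nothing more can be done
None
```

I wound the wide music box's key to its stop in two partial turns, letting go in between, and left it released with its ball over the pin. The arm stayed away from the tall box and the mug, and I handed the job in at about 10 s; no verdict came back.

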